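# Pop the battery hatch of the blue power pack

## Robot

A 6-joint arm with a two-finger parallel gripper is mounted at the origin on the work surface. World frame = base frame: x ahead of the robot, y to its left, z up, the work surface at z = 0. Lengths are in m, angles in rad, forces in N, time in s.
With the tool pointing down it reaches from about 0.35 to 0.85 m from the base axis. Payload 8.1 kg.
Tool frame: the origin (TCP) lies on the centre line of the jaws, within the pads' length; the fingertips stand 17 mm ahead of it and the grasp point (between the pads) lies 2 mm behind it; z points along the fingers, y is the line along which they close (so a half turn about z gives the same grasp; the last joint's range is limited). The gripper opens to 93 mm and grips with 3 to 60 N. Pads are 15 mm wide; open, the fingers measure 128 mm over their backs; the gripper's body (75 mm by 188 mm) begins 65 mm behind the grasp point.
Start: joints at [-1.193, 0.13, 1.488, -0, 1.523, -0.085], TCP at [0.268, -0.537, 0.236] pointing down, gripper open.
Joint ranges: [-2.96, 2.96], [-0.89, 2.26], [0.02, 2.5], [-1.34, 4.48], [0, 2.73], [-2.66, 2.66]. Speed limits (rad/s): [2.39, 2.39, 2.79, 3.14, 3.14, 3.14].

## Interface

Orientations are given as a rotation vector (axis times angle).
In Python, from plant import status, eyes, robot gives the robot as it stands. The module is installed in compiled form; this text tells all that it offers.
- The arm moves only by the tool servo_tool, never from a script. Its argument "plan" is text: rows parted by semicolons, each of 4 numbers parted by spaces: the shift along the tool's x, y, z in m, then the turn about the tool's z in degrees. A call has 1 to 12 rows; each row is the pose to reach, as a shift and turn from the pose commanded when the call began, along the tool's axes at that moment; what a row does not reach only later rows make up. A row lasts 1/12 s, in which the tool goes at most 41.7 mm and 7.16 degrees, less where a joint would pass 70% of its speed; a pose out of reach is approached as far as the arm can. A call with a gripper value outside its range is refused whole. "grip" is the closure, from -1 (fully open) to 1 (shut), set as the call begins (left out, the last holds). The fingers move at their own pace and stop on an object; "grip_force" is the grip in N (left out, the last holds). Time passes only in rows, so rows that repeat a pose let the fingers close. It gives the time, the measured TCP pose, the force, the opening and the grip force at its end, in the units of the state.
- status.read_state(): the state, without advancing time (a new reading comes with each control period).
- eyes.read_camera(name): name is "scene" or "top"; returns a dict with "image" (400x640x3 uint8, blue, green, red), "fovy" (degrees; the focal length in pixels is half the picture's height over the tangent of half this angle, whatever the lens; pixels are square), "cx", "cy" (the principal point, pixels), "world_from_camera" (4x4, takes a point from camera to world coordinates). Camera axes: x right, y down, z forward; pixel columns grow to the right and rows downward; lengths in m; the calibration is good to about 2 mm. A picture is of the moment at which its call begins. There is no depth.
- robot.close_job(): hands the job in; it is judged then, once.
The state is a dict: "t": time; "q": joint angles; "dq": joint speeds; "joint_torque": joint torques, N m; "tool_pos": TCP position; "orientation": TCP orientation; "force": force on the tool from outside, world axes, zero at the start; "wrist_torque": the same for the moment, N m; "opening": finger opening in m; "gripper_force": force on a finger pad.
Only numpy, scipy, OpenCV 4.12 (cv2) and the standard library are available. Lean on these libraries where they do the work, as an engineer would, in place of code of your own. Each camera call takes 0.05 s, during which the arm holds its last target. There are 200 camera calls.

## Task

Open the battery hatch in the top of the blue power pack: with a fingertip press the yellow pad on the hatch down once until it bottoms, then take the finger away so the push-push latch lets the hatch spring up, and watch for a second or so, hands off, that it stays wide open. Do not push the hatch back down, leave the red pack's hatch shut, and do not pick up or shift either pack or the things around them.

Things in the scene. Friction and masses are not known exactly. Their poses are not given: they have to be found in the camera images.
- pack_blue: Loose blue power pack, 150 (x) x 110 (y) x 64 mm high, about 1 kg. Origin: centre of its underside, z up. Flush in its top a grey hatch, 100 (x) x 76 mm, from its hinge line (along y, at x +35, z 62 mm) to its free end at x -65 mm, with a yellow press pad 26 x 36 mm near that end. Black knob on top at x +56 mm, 26 mm across, up to z 76 mm. Its hatch is the one to open.
- pad_blue (a point): Centre of the upper face of the yellow press pad on the blue pack's hatch, 80 mm from the hinge line, 66 mm above the bench when shut. Axes turn with the hatch: shut, z is up and +x points from the pad to the hinge.
- hatch_blue (a joint): Blue hatch angle, rad: 0 shut and latched, negative pressed in (stop at -0.062, 5 mm at the pad), positive open, up to a stop at 1.0 (free end 85 mm above the pack). Push-push latch: the pad takes about 4 N, lets go once pressed beyond -0.045 (3.6 mm); as the finger then rises a spring swings the hatch up behind it in about 0.5 s and holds it open. Pushed fully down again it would latch.
- pack_red: Loose red power pack, 150 (x) x 110 (y) x 64 mm high, about 1 kg. Origin: centre of its underside, z up. Flush in its top a grey hatch, 100 (x) x 76 mm, from its hinge line (along y, at x +35, z 62 mm) to its free end at x -65 mm, with a yellow press pad 26 x 36 mm near that end. Black knob on top at x +56 mm, 26 mm across, up to z 76 mm. The same make as the blue pack; to be left alone.
- pad_red (a point): Centre of the upper face of the yellow press pad on the red pack's hatch, 80 mm from the hinge line, 66 mm above the bench when shut. Axes turn with the hatch: shut, z is up and +x points from the pad to the hinge.
- hatch_red (a joint): Red hatch angle, rad: 0 shut and latched, negative pressed in (stop at -0.062, 5 mm at the pad), positive open, up to a stop at 1.0 (free end 85 mm above the pack). Same latch as the blue one; it must stay shut.
- jar: Loose amber glass jar with a brass cap, 38 mm across, 70 mm high. Origin: centre of its underside. Leave it.
- handpiece: Loose black rotary carving handpiece lying along its x axis, 125 mm long plus a 25 mm bit at +x, 27 mm thick. Origin: centre of its underside. Leave it.
- blank: Loose brown wooden carving blank, 110 (x) x 55 (y) x 40 mm high. Origin: centre of its underside. Leave it.

How it is judged:
On the way, in this order (a step that is already met when the one before it is completed fails the run):
1. the fingers press the blue pack's hatch in past its shut position (value of joint hatch_blue below -0.02 rad and contact force between the fingers and hatch_blue above 0.5 N), for 0.05 s.
2. the blue hatch has popped wide open and stays so for 0.8 s with the robot off the pack (value of joint hatch_blue above 0.8 rad and contact force between each of the fingers, the arm and pack_blue below 0.1 N), for 0.8 s.
At the end, for the whole second after the job is handed in: The blue pack's hatch stands open beyond 0.8 rad, at rest and untouched; the red pack's hatch is shut (-0.02 to 0.05 rad); both packs, the jar, the handpiece and the blank are within 20 mm of where they began and the packs upright (all of step 2 and velocity of joint hatch_blue between -0.05 and 0.05 rad/s and angle between each of pack_blue, pack_red's own z axis and vertical below 0.1 rad and value of joint hatch_red between -0.02 and 0.05 rad and distance of each of pack_blue, pack_red, jar, handpiece, blank from where it was at the start of the episode below 0.02 m).
It fails at once if the blue hatch, once popped, is pushed back down (value of joint hatch_blue between 0.1 and 0.75 rad and velocity of joint hatch_blue below -0.3 rad/s).
It fails at once if the red pack's hatch is pressed or opened (not (value of joint hatch_red between -0.02 and 0.05 rad)).
It fails at once if a pack is lifted, tipped or pushed more than 25 mm (distance of any of pack_blue, pack_red from where it was at the start of the episode above 0.025 m or angle between any of pack_blue, pack_red's own z axis and vertical above 0.12 rad or height (world z) of any of pack_blue, pack_red above 0.01 m).
It fails at once if the jar, handpiece or blank is moved more than 25 mm (distance of any of jar, handpiece, blank from where it was at the start of the episode above 0.025 m).
It also fails if it takes over 29 s, if anything falls off the work surface, if the arm or the gripper's body presses on something with over 40 N, if the wrist force passes 120 N, or if a joint passes its speed limit or range.

## Working session

There is one attempt and no reset: what is moved stays moved. The work goes in short steps, Python scripts to look and compute and a tool call to move; the robot and the scene stay as the last step left them, time stands still between calls to the robot, and variables do not carry over. Pictures are saved under pics/ and viewed, at most 10 in all, crops included, and the job is handed in when it is done.

Besides the shell and the picture viewer there is one more tool, called after "Request:" as name(argument=value, ...), one argument or row to a line, values as JSON. servo_tool: Moves the arm, as the interface text tells. Its arguments: {"type":"object","properties":{"plan":{"type":"string"},"grip":{"type":"number"},"grip_force":{"type":"number"}},"required":["plan"]}

```bash
mkdir -p pics; python3 - <<'E'
from plant import status, eyes, robot
import cv2,pickle
d={}
for n in("scene","top"):
    c=eyes.read_camera(n); d[n]=c; cv2.imwrite(f"pics/{n}0.png",c["image"]); print(n,c["fovy"],c["cx"],c["cy"],c["world_from_camera"].round(3).tolist())
pickle.dump(d,open("c0.pkl","wb"))
s=status.read_state(); print(s["t"],s["tool_pos"],s["orientation"],s["opening"])
E
```

```text
scene 53.27877533830427 317.4075719290096 197.83211764559093 [[-0.272, 0.572, -0.774, 1.361], [0.962, 0.155, -0.224, 0.187], [-0.008, -0.805, -0.593, 0.633], [0.0, 0.0, 0.0, 1.0]]
top 45.599357773949514 315.82604580974197 203.28070688110753 [[0.007, -0.981, 0.192, 0.423], [-1.0, -0.005, 0.011, -0.006], [-0.01, -0.192, -0.981, 0.978], [0.0, 0.0, 0.0, 1.0]]
0.1 [ 0.26769005 -0.53644372  0.23470359] [-3.05630584e+00 -7.20070174e-01  3.85873714e-04] 0.09296599667201604
```

View pics/scene0.png

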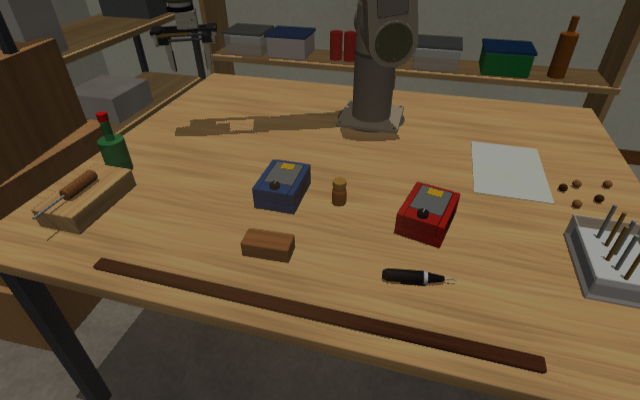

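View pics/top0.png

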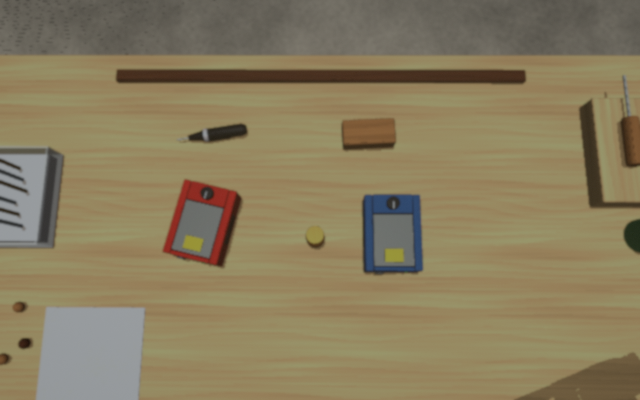

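The pad in the top view is near (394,256) and the blue pack's knob near (393,203). In the scene view the pad is near (288,167). The hinge side faces away from the robot.

```bash
cat > h.py <<'E'
import numpy as np,cv2
from scipy.spatial.transform import Rotation as R
def ray(c,u,v):
    f=200/np.tan(np.radians(c["fovy"]/2)); T=c["world_from_camera"]
    return T[:3,3],T[:3,:3]@np.array([(u-c["cx"])/f,(v-c["cy"])/f,1])
def onz(c,u,v,z):
    o,d=ray(c,u,v); return o+d*(z-o[2])/d[2]
def yellow(c,box):
    x0,y0,x1,y1=box
    h=cv2.cvtColor(c["image"],cv2.COLOR_BGR2HSV)[y0:y1,x0:x1]
    m=cv2.inRange(h,(22,150,110),(35,255,255)); M=cv2.moments(m,True)
    return M["m10"]/M["m00"]+x0,M["m01"]/M["m00"]+y0,M["m00"],cv2.minAreaRect(cv2.findNonZero(m))
E
python3 - <<'E'
import pickle; from h import *
from plant import status
d=pickle.load(open("c0.pkl","rb")); P=[]
for n,b in(("top",(375,240,415,270)),("scene",(270,155,305,178))):
    u,v,a,r=yellow(d[n],b); p=onz(d[n],u,v,.066); P.append(p); print(n,u,v,a,r,p)
print("knob",onz(d["top"],393,203,.076))
s=status.read_state(); Rt=R.from_rotvec(s["orientation"]).as_matrix(); print(Rt.round(3))
p=(P[0]+P[1])/2
print("to TCP 0.10 above pad:",Rt.T@(np.r_[p[:2],.066+.017+.06]-s["tool_pos"]))
E
```

```text
top 393.7365269461078 254.73652694610777 167.0 ((18.5, 15.0), (10.0, 15.0), 90.0) [ 0.50210384 -0.14546896  0.066     ]
scene 287.33870967741933 165.82258064516128 62.0 ((17.110000610351562, 10.729999542236328), (13.717872619628906, 5.091169357299805), 8.130102157592773) [ 0.50323375 -0.14391103  0.066     ]
knob [ 0.60085829 -0.14496121  0.076     ]
[[ 0.895  0.446 -0.001]
 [ 0.446 -0.895  0.002]
 [ 0.    -0.002 -1.   ]]
to TCP 0.10 above pad: [ 0.38514011 -0.24550098  0.09215152]
```

Request:
servo_tool(
  plan="0.016 -0.010 0 1; 0.048 -0.031 0 3; 0.08 -0.051 0 6; 0.112 -0.072 0 9; 0.145 -0.092 0 12; 0.177 -0.113 0 15; 0.209 -0.133 0 18; 0.241 -0.154 0 21; 0.273 -0.174 0.015 24; 0.305 -0.195 0.03 26.5; 0.337 -0.215 0.045 26.5; 0.36 -0.23 0.05 26.5",
  grip=1,
  grip_force=20,
)

```text
t: 1.1
tool_pos: [0.4871, -0.167, 0.1828]
orientation: [-3.139, -0.002, 0.005]
force: [0.1, -0.3, 0.3]
opening: 0.0176
gripper_force: 0.0
```

```bash
python3 - <<'E'
from h import *
from plant import status
s=status.read_state(); Rt=R.from_rotvec(s["orientation"]).as_matrix(); print(s["t"],s["tool_pos"],s["opening"],s["force"],Rt.round(3))
print(Rt.T@(np.array([.5025,-.1448,.083])-s["tool_pos"]))
E
```

```text
1.1 [ 0.48705574 -0.16698294  0.18278713] 0.017590404515211867 [ 0.12885511 -0.27767975  0.27308136] [[ 1.     0.001 -0.003]
 [ 0.001 -1.     0.002]
 [-0.003 -0.002 -1.   ]]
[ 0.01576696 -0.02195156  0.09978783]
```

Request:
servo_tool(
  plan="0.008 -0.011 0.01 0; 0.016 -0.022 0.03 0; 0.016 -0.022 0.05 0; 0.016 -0.022 0.07 0; 0.016 -0.022 0.08 0; 0.016 -0.022 0.08 0; 0.016 -0.022 0.08 0",
)

```text
t: 1.68
tool_pos: [0.5028, -0.1483, 0.1054]
orientation: [-3.141, 0.0, 0.002]
force: [-0.5, -0.4, 0.8]
opening: 0.0007
gripper_force: 0.0
```

```bash
python3 - <<'E'
from plant import eyes,status
import cv2,numpy as np
a=eyes.read_camera("scene")["image"][110:230,220:360]; b=eyes.read_camera("top")["image"][170:290,320:460]
cv2.imwrite("pics/a.png",cv2.resize(np.vstack([a]),None,fx=2.8,fy=4) if 0 else cv2.resize(np.hstack([a,b]),None,fx=2.8,fy=2.8,interpolation=2))
s=status.read_state();print(s["tool_pos"],s["opening"],s["force"])
E
```

```text
[ 0.50407618 -0.14889568  0.10702646] 0.00043570813263275323 [ 0.45853211 -0.46550743  0.68448817]
```

View pics/a.png

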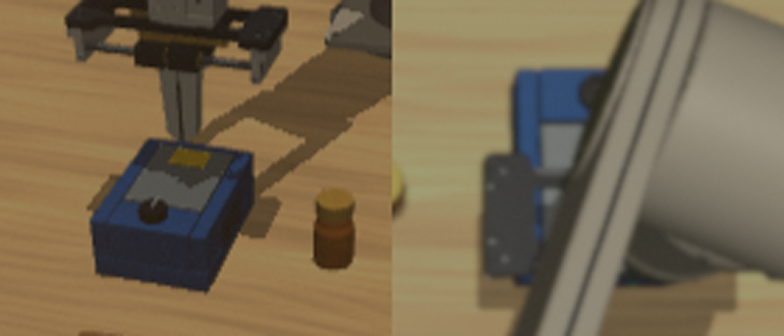

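The closed fingertips are above the yellow pad (left crop pad near (190,157), tips (183,140)). Pressing now.

Request:
servo_tool(
  plan="0 0.002 0.007 0; 0 0.002 0.013 0; 0 0.002 0.018 0; 0 0.002 0.021 0; 0 0.002 0.023 0; 0 0.002 0.025 0; 0 0.002 0.026 0; 0 0.002 0.027 0; 0 0.002 0.027 0",
)

```text
t: 2.53
tool_pos: [0.5033, -0.1504, 0.0787]
orientation: [-3.142, -0.0, 0.0]
force: [-3.0, 0.1, 3.4]
opening: 0.0008
gripper_force: 1.9
```

Request:
servo_tool(
  plan="0 0 0.001 0; 0 0 0.002 0; 0 0 0.003 0; 0 0 0.003 0",
)

```text
t: 2.87
tool_pos: [0.5035, -0.1505, 0.0774]
orientation: [3.141, 0.001, 0.0]
force: [-10.5, 3.3, 17.9]
opening: 0.0006
gripper_force: 9.4
```

Bottomed, since the force jumped to 18 N. Now I'll lift clear fast, up and back towards the robot.

Request:
servo_tool(
  plan="0 0 -0.02 0; -0.01 0 -0.055 0; -0.03 0 -0.09 0; -0.05 0 -0.125 0; -0.07 0 -0.155 0; -0.085 0 -0.18 0; -0.09 0 -0.19 0; -0.09 0 -0.19 0; -0.09 0 -0.19 0; -0.09 0 -0.19 0; -0.09 0 -0.19 0; -0.09 0 -0.19 0",
)

```text
t: 3.87
tool_pos: [0.4131, -0.15, 0.2636]
orientation: [-3.14, -0.001, 0.005]
force: [-1.1, -0.3, 0.1]
opening: 0.0007
gripper_force: 0.0
```

Request:
servo_tool(
  plan="0 0 0 0; 0 0 0 0; 0 0 0 0; 0 0 0 0; 0 0 0 0; 0 0 0 0; 0 0 0 0; 0 0 0 0; 0 0 0 0; 0 0 0 0; 0 0 0 0; 0 0 0 0",
)

```text
t: 4.87
tool_pos: [0.4133, -0.1504, 0.2657]
orientation: [3.142, 0.0, 0.0]
force: [-0.1, -0.2, -0.1]
opening: 0.0005
gripper_force: 0.0
```

```bash
python3 - <<'E'
from plant import eyes
import cv2
cv2.imwrite("pics/b.png",eyes.read_camera("scene")["image"])
E
```

```text
(no output)
```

View pics/b.png

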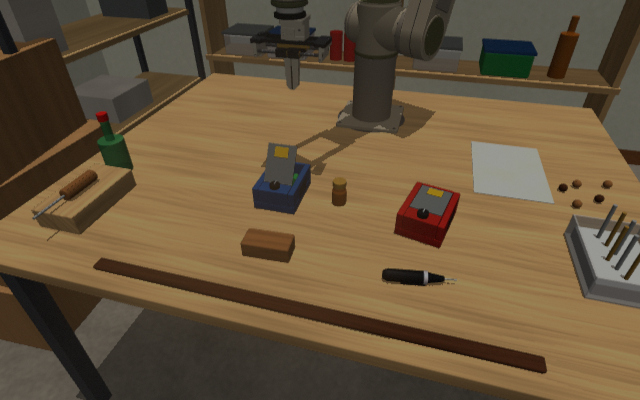

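The blue hatch stands wide open, with its pad now near (282,152). The red hatch is still shut and nothing else has moved. I'll hold a little longer, then hand in.

Request:
servo_tool(
  plan="0 0 0 0; 0 0 0 0; 0 0 0 0; 0 0 0 0; 0 0 0 0; 0 0 0 0; 0 0 0 0; 0 0 0 0",
)

```text
t: 5.58
tool_pos: [0.4133, -0.1504, 0.2656]
orientation: [3.142, 0.0, -0.0]
force: [0.6, -0.7, 0.3]
opening: 0.0003
gripper_force: 0.0
```

```bash
python3 -c "
from plant import robot
print(robot.close_job())"
```

```text
the job is handed in; nothing more can be done
None
```

I pressed the blue pack's pad until it bottomed and lifted away; the hatch sprang wide open and was still open in the picture about 2 s later, the red hatch stayed shut, nothing else visibly moved, and the job is handed in (no verdict was returned).

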